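# Shut down the stone-polishing lap

## Robot

A 6-joint arm with a two-finger parallel gripper is mounted at the origin on the work surface. World frame = base frame: x ahead of the robot, y to its left, z up, the work surface at z = 0. Lengths are in mm, angles in rad, forces in N, time in s.
With the tool pointing down it reaches from about 275 to 1000 mm from the base axis. Payload 8.4 kg.
Tool frame: the origin (TCP) lies on the centre line of the jaws, within the pads' length; the fingertips stand r.tip_reach ahead of it and the grasp point (between the pads) lies 3 mm ahead of it (r.tip_reach is the distance from the TCP to the fingertips, in mm); z points along the fingers, y is the direction in which the jaws open and shut (so a half turn about z gives the same grasp; the last joint's range is limited). The gripper opens to 85 mm and grips with 20 to 120 N. Pads are 22 mm wide; open, the fingers measure 114 mm over their backs; the gripper's body (76 mm by 85 mm) begins 54 mm behind the grasp point. The pads swing forward as they close: fully open they stand 13 mm farther back than shut.
Start: joints at [-1.253, 0.353, 1.633, -0, 1.155, -0.002], TCP at [196.484, -593.315, 253.281] pointing down, gripper open.
Joint ranges: [-2.63, 2.63], [-0.92, 2.1], [0.06, 2.66], [-1.3, 4.44], [0, 2.69], [-3.02, 3.02]. Speed limits (rad/s): [2.22, 2.22, 2.79, 3.14, 3.14, 3.14].

## Interface

Orientations are given as [roll, pitch, yaw] about the fixed x, y, z axes, in that order (R = Rz(yaw) Ry(pitch) Rx(roll)).
In Python, from rig import sense, optics, r, nets gives the robot as it stands. The module is installed in compiled form; this text tells all that it offers.
- The arm moves only by the tool carry_out, never from a script. Its argument "increments" is a list that holds one entry, the list of rows, each a list of 6 numbers: the shift along the tool's x, y, z normalised to -1 to 1, where 1 is 40 cm, then the turn, a rotation vector about the tool's x, y, z normalised to -1 to 1, where 1 is 60 degrees. A call has 1 to 5 rows; each row is the pose to reach, as a shift and turn from the pose commanded when the call began, along the tool's axes at that moment; what a row does not reach only later rows make up. A row lasts 1/12 s, in which the tool goes at most 41.7 mm and 7.16 degrees, less where a joint would pass 70% of its speed; a pose out of reach is approached as far as the arm can. A call with a number of a shift or a turn outside -1 to 1 is refused whole. A call with a gripper value outside its range is refused whole. "hand" is the closure, from 0 (fully open) to 1 (shut), set as the call begins (left out, the last holds). The fingers move at their own pace and stop on an object; "squeeze" is the grip in N (left out, the last holds). Time passes only in rows, so rows that repeat a pose let the fingers close. It gives the time, the measured TCP pose, the force and the opening at its end, in the units of the state.
- sense(): the state, without advancing time (a new reading comes with each control period).
- optics.grab_frame(name): name is "scene" or "top"; returns a dict with "img" (384x512x3 uint8, red, green, blue), "range_z" (384x512 float32, mm along the optical axis (not along the pixel's ray), 0 where there is no reading), "fov_y" (degrees; the focal length in pixels is half the picture's height over the tangent of half this angle, whatever the lens; pixels are square), "cx", "cy" (the principal point, pixels), "R" (3x3) and "t" (3): a world point X has camera coordinates R X + t. Camera axes: x right, y down, z forward; pixel columns grow to the right and rows downward; lengths in mm; the calibration is good to about 2 mm. A picture is of the moment at which its call begins.
- r.sign_off(): hands the job in, once; it reports no verdict.
Trained networks look in the newest picture that a camera, given by its name, has taken for a name from the list of things; names that differ only in an ending like _2 or _b are one class to them, and where a whole thing is asked for, a point or a joint stands for the part that bears it (a point fixed in the world has none). Each returns a list of dicts, best first, with "confidence" (0 to 1); they miss things now and then, are a little off and sometimes report something else, mostly with a low value. They report only what shows in the picture. A call takes as long as a camera call.
- nets.trace(target, camera): "mask" (384x512 bool, what is visible of it).
- nets.tip_of(target, camera): "point" ([x, y, z] in mm, in world coordinates, good to about 4 mm: a listed point, or the origin of a listed thing).
The state is a dict: "clock": time; "qpos": joint angles; "qvel": joint speeds; "joint_efforts": joint torques, N m; "eef_pos": TCP position; "tcp_rot": TCP orientation; "contact_force": force on the tool from outside, world axes, zero at the start; "wrist_torque": the same for the moment, N m; "opening": opening from 0.0 (shut) to 1.0 (fully open).
Only numpy, scipy, OpenCV 4.12 (cv2) and the standard library are available. Lean on these libraries where they do the work, as an engineer would, in place of code of your own. Each camera call takes 0.05 s, during which the arm holds its last target.

## Task

Polishing is finished: with the fingertips, gently push the water drip arm sideways until it no longer hangs over any part of the lap machine's round black pan, and leave it there. Then press the wide mushroom-headed stop button on the control box gently all the way down, let it come back up and withdraw. Do not touch the freshly charged lap disc, do not press the other two buttons, and leave the loose stone, wrench, jar and grinding wheel where they are.

Things in the scene. Friction and masses are not known exactly. Their poses are not given: they have to be found in the camera images.
- drip (a joint): angle (rad) of the drip arm about its vertical post: 0 when it points at the middle of the lap disc, growing as it swings clockwise seen from above, off the disc; it starts between -0.25 and 0.4, its stops are at -0.6 and 1.9, and from 0.95 up it is clear of the pan. It turns with light friction (under 1 N at its end) and stays where it is left
- drip_pivot (a point): the drip arm's pivot: on the axis of the upright post (22 mm thick hub, with a white water cup 38 mm wide on it whose rim is 40 mm above this point) at a corner of the lap machine's blue-grey housing (260 x 260 x 50 mm high), at the height of the arm's bar, 130 mm above the table. The post stands 148 mm from the middle of the round pan
- drip_end (a point): outer end of the drip arm's level bar: steel, round, 10 mm thick, 115 mm from the pivot, axis at the same height as the pivot; a brass valve 16 mm wide sits on the bar 35 mm from the pivot, and a nozzle hangs 30 mm down from this end. Nothing but the pan and disc lies below the bar while it is over the pan
- disc_top (a point): centre of the upper face of the lap disc, 190 mm in diameter, bare metal, level, 65 mm above the table, with a 22 mm nut 9 mm high in the middle; it lies in a round black pan 230 mm in diameter whose rim is 85 mm above the table. The point's x and y axes are along the housing's sides; the post is toward +x and +y
- disc: the lap disc itself (origin on its axis, at table height): not to be touched
- stop (a joint): how far the stop button is pressed (m): 0 up, 0.008 fully down; a spring lifts it again; about 5 N hold it fully down
- stop_top (a point): centre of the top of the stop button: black mushroom head 40 mm wide, its top 30 mm above the control box's top (85 mm above the table); pressed straight down. The light grey control box is 180 x 75 mm and 55 mm high; its three buttons stand in a row 55 mm apart along the long side, in an order that changes
- start (a joint): how far the round start button is pressed (m), 0 up, 0.008 down
- start_top (a point): centre of the top of the start button: plain black round button 28 mm wide, its top 17 mm above the control box (72 mm above the table)
- lamp (a joint): how far the square lamp button is pressed (m), 0 up, 0.008 down
- lamp_top (a point): centre of the top of the lamp button: black square button 26 mm wide, its top 17 mm above the control box (72 mm above the table)
- stone: loose polished domed stone, 32 mm across, 14 mm high, lying on the corner of the lap machine's housing opposite the post; origin at the centre of its underside
- wrench: loose steel wrench 120 mm long lying on the table before the control box; origin near its middle, underside, its length along its x axis
- jar: loose grey jar with a white lid, 56 mm wide, 75 mm high, on the table beyond the control box; origin at the centre of its underside
- wheel: loose small grinding wheel, 72 mm in diameter, 20 mm thick, 20 mm bore, flat on the table beyond the lap machine; origin at the centre of its underside

How it is judged (in metres and radians):
On the way, in this order (a step that is already met when the one before it is completed fails the run):
1. the drip arm is pushed clear of the round pan (value of joint drip above 0.9 rad), for 0.2 s.
2. the mushroom stop button is pressed down (value of joint stop above 0.0055 m), for 0.1 s.
At the end, for the whole second after the job is handed in: The drip arm rests clear of the pan (joint above 0.9 rad), the stop button has been pressed at least 5.5 mm and is up again (all three buttons within 1.5 mm of up), and stone, wrench, jar and wheel are within 10 mm of where they started (value of joint drip above 0.9 rad and velocity of joint drip between -0.05 and 0.05 rad/s and value of joint each of stop, start, lamp below 0.0015 m and distance of each of stone, wrench, jar, wheel from where it was at the start of the episode below 0.01 m); the robot touches nothing.
It fails at once if the stop button is pressed before the drip arm is clear (value of joint stop above 0.003 m and value of joint drip below 0.85 rad).
It fails at once if the start or the lamp button is pressed (over 2 mm) (value of joint any of start, lamp above 0.002 m).
It fails at once if the robot touches the lap disc (contact force between any of the fingers, the arm and disc above 0.3 N).
It fails at once if the stop button or the drip arm is pushed hard (over 40 N) (contact force between any of the fingers, the arm and stop above 40 N or contact force between any of the fingers, the arm and drip above 40 N).
It fails at once if the stone, wrench, jar or wheel is shifted or lifted (over 10 mm) (distance of any of stone, wrench, jar, wheel from where it was at the start of the episode above 0.01 m).
It also fails if it takes over 51 s, if anything falls off the work surface, if the arm or the gripper's body presses on something with over 40 N, if the wrist force passes 120 N, or if a joint passes its speed limit or range.

## Working session

There is one attempt and no reset: what is moved stays moved. The work goes in short steps, Python scripts to look and compute and a tool call to move; the robot and the scene stay as the last step left them, time stands still between calls to the robot, and variables do not carry over. Pictures are saved under pics/ and viewed, and the job is handed in when it is done.

Besides the shell and the picture viewer there is one more tool, called after "Emit:" by a JSON object that holds its "op" and its "data", one argument or row to a line. carry_out: Moves the arm, as the interface text tells. Its arguments: {"type":"object","properties":{"increments":{"type":"array","items":{"type":"array","items":{"type":"array","items":{"type":"number","minimum":-1,"maximum":1}}}},"hand":{"type":"number"},"squeeze":{"type":"number"}},"required":["increments"]}

```bash
mkdir -p pics
python3 - <<'E'
from rig import sense, optics, r, nets
import cv2,numpy as np
s=sense();print(s, r.tip_reach)
for n in ["scene","top"]:
    f=optics.grab_frame(n);cv2.imwrite(f"pics/{n}0.png",cv2.cvtColor(f["img"],cv2.COLOR_RGB2BGR));print(n,f["fov_y"],f["cx"],f["cy"],f["R"],f["t"])
    for t in ["drip_pivot","drip_end","disc_top","stop_top","start_top","lamp_top","stone","wrench","jar","wheel"]:
        print(t,[(np.round(d["point"],0),round(d["confidence"],2)) for d in nets.tip_of(t,n)][:3])
print(sense()["clock"])
E
```

```text
{'clock': 0.0, 'qpos': array([-1.25335970e+00,  3.53623829e-01,  1.63411201e+00,  2.17114123e-05,
        1.15522623e+00, -2.38773759e-03]), 'qvel': array([-0.00116422,  0.00061178,  0.00068329,  0.00186965,  0.00201892,
       -0.00062235]), 'joint_efforts': array([-1.27844719e-04, -6.05249977e+01, -3.42065692e+01, -1.29879745e-04,
        9.46997636e-03,  8.07914375e-06]), 'eef_pos': array([ 196.37578754, -592.88394288,  252.58632461]), 'tcp_rot': array([-3.14022329e+00, -2.31211948e-05,  3.19815567e-01]), 'contact_force': array([ 0.42651467, -0.5183327 , -0.16845449]), 'wrist_torque': array([-0.05659027, -0.00015922,  0.0018436 ]), 'opening': 1.0009599536970712} 22.0
scene 48.15820928086147 256.37987287581154 188.10905701904605 [[ 0.13422836  0.9909377   0.00502153]
 [ 0.55478674 -0.07094841 -0.828962  ]
 [-0.82109343  0.11405608 -0.55928239]] [ -50.89849511 -215.81717545 1684.49300875]
drip_pivot [(array([654., 320., 134.]), 0.55), (array([545., 208.,  65.]), 0.45)]
drip_end [(array([563., 248., 130.]), 0.83), (array([ 483., -223.,   82.]), 0.58)]
disc_top [(array([549., 208.,  6
[... 412 characters left out ...]
2120441631 252.86184159951947 197.64293306448477 [[ 0.12474841 -0.99218422 -0.00288325]
 [-0.96816012 -0.12109115 -0.21909568]
 [ 0.21703414  0.03012328 -0.97569912]] [-68.80494556 555.01601899 847.79190787]
drip_pivot [(array([656., 326., 129.]), 0.9), (array([749., 192.,   1.]), 0.68)]
drip_end [(array([562., 248., 129.]), 0.56)]
disc_top [(array([550., 212.,  65.]), 0.69)]
stop_top [(array([ 486., -223.,   89.]), 0.58)]
start_top [(array([ 597., -197.,   72.]), 0.62)]
lamp_top [(array([ 537., -213.,   72.]), 0.45)]
stone [(array([453., 105.,  51.]), 0.46)]
wrench [(array([ 421., -240.,    5.]), 0.77)]
jar [(array([ 693., -175.,   -1.]), 0.74)]
wheel [(array([748., 189.,  -2.]), 0.55)]
1.1
```

View pics/scene0.png

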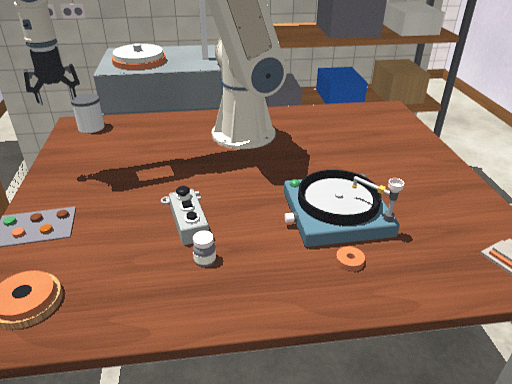

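View pics/top0.png

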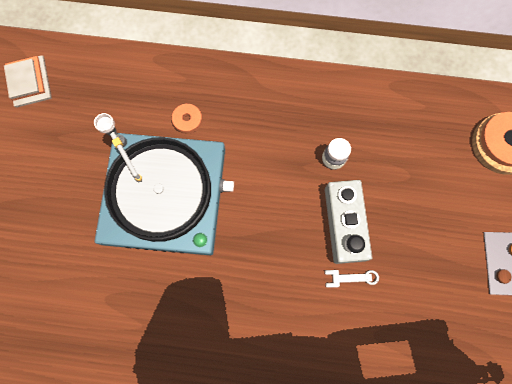

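The scene view shows the lap machine with its drip arm at right (355–395, 180–190) and the control box at (188, 215). In the top view the bar runs from the post (105,122) to (138,178), and the mushroom head is at (356,243), nearest the wrench. I'll refine these with the depth image.

```bash
cat > h.py <<'E'
from rig import sense, optics, r, nets
import numpy as np
def cloud(n):
    f=optics.grab_frame(n);z=f["range_z"];h,w=z.shape
    fl=h/2/np.tan(np.radians(f["fov_y"]/2));v,u=np.mgrid[:h,:w]
    P=np.stack([(u-f["cx"])/fl*z,(v-f["cy"])/fl*z,z],-1)
    X=(P-f["t"])@f["R"]; X[z==0]=np.nan
    return f,X
def box(X,lo,hi):
    P=X.reshape(-1,3);P=P[~np.isnan(P[:,0])];return P[((P>lo)&(P<hi)).all(1)]
E
python3 - <<'E'
from h import *
for n in ["top","scene"]:
    f,X=cloud(n)
    b=box(X,[530,180,118],[640,320,145]); print(n,"bar",len(b)); print(np.round(b[np.argsort(b[:,0])][::max(1,len(b)//15)]))
    c=box(X,[600,260,155],[720,380,185]);print("cup",len(c),c.min(0),c.max(0),c.mean(0))
    s=box(X,[430,-300,78],[640,-150,100]);print("stop",len(s),s.min(0),s.max(0),s.mean(0),np.median(s,0))
    s=box(X,[400,50,75],[700,350,95]);print("rim",len(s),s.min(0),s.max(0))
E
```

```text
top bar 262
[[559. 247. 123.]
 [564. 251. 134.]
 [568. 245. 121.]
 [575. 254. 132.]
 [580. 256. 134.]
 [587. 265. 131.]
 [592. 274. 131.]
 [599. 276. 137.]
 [604. 282. 132.]
 [611. 279. 133.]
 [616. 285. 133.]
 [620. 292. 140.]
 [624. 295. 139.]
 [627. 292. 137.]
 [631. 299. 137.]
 [637. 302. 131.]]
cup 191 [634.47800966 299.60031874 155.00929585] [674.20379378 336.67621032 172.92744049] [654.46968882 319.34611168 163.81765631]
stop 257 [ 465.32403531 -244.5234404    78.03128475] [ 503.25120557 -206.59318223   88.31065818] [ 484.11039069 -225.06679315   83.23490819] [ 484.29303807 -225.12572817   83.60503584]
rim 1119 [438.18661223  95.63821727  75.0035893 ] [666.31865595 324.35791737  93.06042301]
scene bar 156
[[564. 245. 123.]
 [569. 251. 132.]
 [575. 249. 133.]
 [580. 252. 133.]
 [585. 260. 126.]
 [591. 268. 135.]
 [599. 265. 134.]
 [605. 283. 133.]
 [609. 278. 133.]
 [615. 285. 130.]
 [622. 288. 131.]
 [627. 288. 135.]
 [630. 295. 136.]
 [633. 296. 139.]
 [636. 294. 128.]
 [637. 299. 138.]]
cup 149 [635.78332771 298.36190787 155.07478062] [676.95200744 336.60219515 171.04412434] [656.69464765 318.42801041 163.18653432]
stop 89 [ 471.31887988 -243.77406837   78.03387481] [ 506.14221032 -207.57805099   87.64823418] [ 492.36676923 -225.62008564   82.55919225] [ 492.53638416 -226.33338996   83.11316814]
rim 675 [440.87807999  95.33675018  75.00095554] [672.18902132 324.20100701  94.68546992]
```

Emit:
{"op": "carry_out", "data": {
  "increments": [
    [[0.07, -0.07, 0, 0, 0, 0], [0.14, -0.14, 0, 0, 0, 0], [0.21, -0.21, 0, 0, 0, 0], [0.28, -0.28, 0, 0, 0, 0], [0.35, -0.35, 0, 0, 0, 0]]
  ],
  "hand": 1,
  "squeeze": 40
}}

```text
clock: 1.62
eef_pos: [285.7, -414.8, 253.3]
tcp_rot: [3.141, -0.0, 0.319]
contact_force: [1.8, 0.2, -0.2]
opening: 0.296
```

Emit:
{"op": "carry_out", "data": {
  "increments": [
    [[0.07, -0.07, 0, 0, 0, 0], [0.14, -0.14, 0, 0, 0, 0], [0.21, -0.21, 0, 0, 0, 0], [0.28, -0.28, 0, 0, 0, 0], [0.35, -0.35, 0, 0, 0, 0]]
  ]
}}

```text
clock: 2.03
eef_pos: [374.7, -237.8, 253.6]
tcp_rot: [3.141, -0.001, 0.319]
contact_force: [0.8, -0.2, -0.3]
opening: 0.005
```

Emit:
{"op": "carry_out", "data": {
  "increments": [
    [[0.07, -0.07, 0, 0, 0, 0], [0.14, -0.14, 0, 0, 0, 0], [0.21, -0.21, 0, 0, 0, 0], [0.28, -0.28, 0, 0, 0, 0], [0.35, -0.35, 0, 0, 0, 0]]
  ]
}}

```text
clock: 2.45
eef_pos: [463.7, -60.6, 253.6]
tcp_rot: [3.141, -0.001, 0.32]
contact_force: [0.3, -0.3, -0.5]
opening: 0.004
```

Emit:
{"op": "carry_out", "data": {
  "increments": [
    [[0.07, -0.07, 0, 0, 0, 0], [0.14, -0.14, 0, 0, 0, 0], [0.21, -0.21, 0, 0, 0, 0], [0.28, -0.28, 0, 0, 0, 0], [0.28, -0.28, 0, 0, 0, 0]]
  ]
}}

```text
clock: 2.87
eef_pos: [537.2, 84.4, 253.6]
tcp_rot: [-3.14, -0.004, 0.323]
contact_force: [-0.2, 0.3, 0.9]
opening: -0.001
```

Emit:
{"op": "carry_out", "data": {
  "increments": [
    [[0.07, -0.07, 0, 0, 0, 0], [0.14, -0.14, 0, 0, 0, 0], [0.21, -0.21, 0, 0, 0, 0], [0.3, -0.28, 0, 0, 0, 0], [0.3, -0.28, 0, 0, 0, 0]]
  ]
}}

```text
clock: 3.28
eef_pos: [615.7, 228.1, 253.2]
tcp_rot: [-3.14, -0.003, 0.322]
contact_force: [-0.7, 0.0, 0.5]
opening: -0.002
```

Run:
```python
from h import *
import cv2
s=sense();print(s["clock"],s["eef_pos"],s["qpos"],s["contact_force"])
f=optics.grab_frame("top");cv2.imwrite("pics/top1.png",cv2.cvtColor(f["img"],cv2.COLOR_RGB2BGR))
f=optics.grab_frame("scene");cv2.imwrite("pics/scene1.png",cv2.resize(cv2.cvtColor(f["img"],cv2.COLOR_RGB2BGR)[100:260,240:450],None,fx=3,fy=3))
```

```text
3.2833 [615.72957102 228.13796153 253.17635497] [3.51847022e-01 4.00270931e-01 1.56348488e+00 1.55969216e-03
 1.17459853e+00 1.59984950e+00] [-0.70003844  0.03290774  0.45674422]
```

View pics/scene1.png

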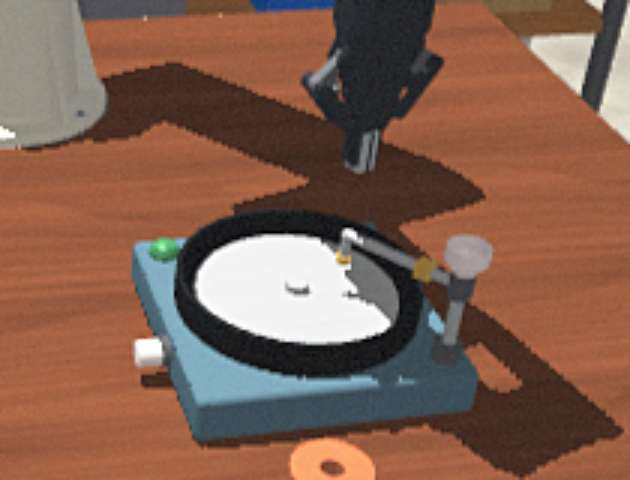

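View pics/top1.png

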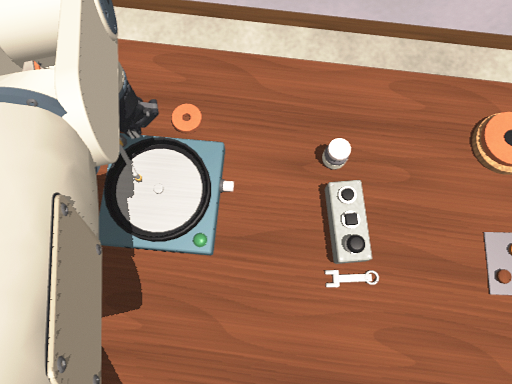

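The scene view shows the closed fingertips high beside the bar, above the pan's right rear part. The knuckles are wide but stay well away from the cup along tool x. Next I'll descend to bar height.

Emit:
{"op": "carry_out", "data": {
  "increments": [
    [[0, 0, 0.07, 0, 0, 0], [0, 0, 0.14, 0, 0, 0], [0, 0, 0.21, 0, 0, 0], [0, 0, 0.28, 0, 0, 0], [0, 0, 0.3, 0, 0, 0]]
  ]
}}

```text
clock: 3.8
eef_pos: [610.0, 220.6, 129.3]
tcp_rot: [3.141, 0.007, 0.319]
contact_force: [-1.1, -0.2, -0.5]
opening: 0.007
```

Run:
```python
from h import *
import cv2
s=sense();print(s["clock"],s["eef_pos"],s["contact_force"])
f=optics.grab_frame("scene");cv2.imwrite("pics/scene2.png",cv2.resize(cv2.cvtColor(f["img"],cv2.COLOR_RGB2BGR)[100:260,240:450],None,fx=3,fy=3))
```

```text
3.8 [609.96765249 220.60857709 129.30906906] [-1.05055027 -0.16737936 -0.48458684]
```

View pics/scene2.png

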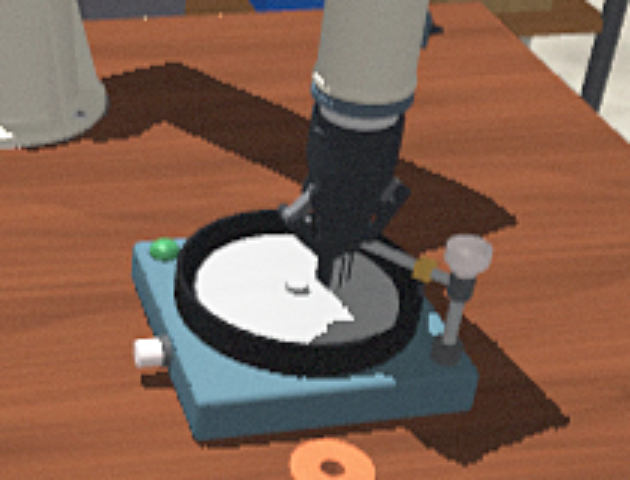

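The tips are beside the bar, inside the pan's outline and well above the rim, with nothing touched. I'll let the arm settle before pushing.

Emit:
{"op": "carry_out", "data": {
  "increments": [
    [[0, 0, 0, 0, 0, 0], [0, 0, 0, 0, 0, 0], [0, 0, 0, 0, 0, 0]]
  ]
}}

```text
clock: 4.1
eef_pos: [614.1, 223.1, 135.5]
tcp_rot: [-3.142, -0.003, 0.32]
contact_force: [0.3, 0.1, 0.5]
opening: 0.001
```

Emit:
{"op": "carry_out", "data": {
  "increments": [
    [[-0.004, -0.02, 0, 0, 0, 0], [-0.008, -0.038, 0, 0, 0, 0], [-0.013, -0.057, 0, 0, 0, 0], [-0.018, -0.075, 0, 0, 0, 0], [-0.025, -0.092, 0, 0, 0, 0]]
  ]
}}

```text
clock: 4.52
eef_pos: [591.5, 255.8, 133.6]
tcp_rot: [3.142, -0.001, 0.32]
contact_force: [1.4, -0.7, 0.9]
opening: 0.001
```

Emit:
{"op": "carry_out", "data": {
  "increments": [
    [[-0.008, -0.018, 0, 0, 0, 0], [-0.016, -0.036, 0, 0, 0, 0], [-0.022, -0.054, 0, 0, 0, 0], [-0.027, -0.072, 0, 0, 0, 0], [-0.03, -0.09, 0, 0, 0, 0]]
  ]
}}

```text
clock: 4.93
eef_pos: [568.6, 285.8, 133.2]
tcp_rot: [3.142, 0.0, 0.32]
contact_force: [0.3, -1.2, 0.5]
opening: -0.005
```

Run:
```python
from h import *
import cv2
s=sense();print(s["clock"],s["eef_pos"],s["contact_force"])
f=optics.grab_frame("scene");cv2.imwrite("pics/scene3.png",cv2.resize(cv2.cvtColor(f["img"],cv2.COLOR_RGB2BGR)[100:260,240:450],None,fx=3,fy=3))
```

```text
4.9333 [568.60643176 285.75734122 133.23271014] [ 0.318722   -1.15718285  0.49164281]
```

View pics/scene3.png

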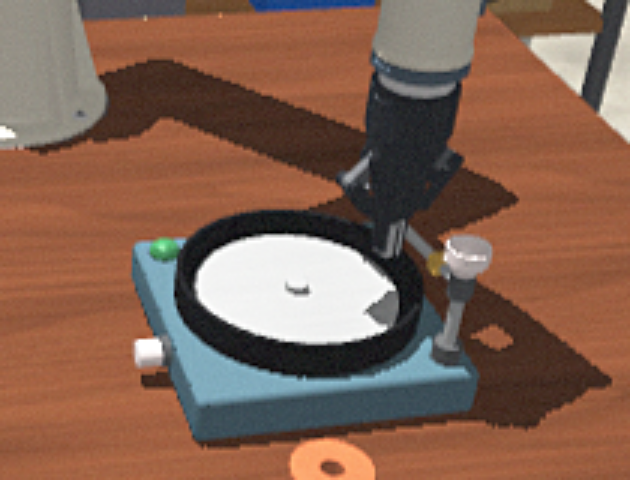

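The bar is moving with the fingers and now points nearly along -x. Next I'll finish the arc.

Emit:
{"op": "carry_out", "data": {
  "increments": [
    [[0.003, -0.014, 0, 0, 0, 0], [0.006, -0.028, 0, 0, 0, 0], [0.01, -0.042, 0, 0, 0, 0], [0.014, -0.056, 0, 0, 0, 0], [0.018, -0.07, 0, 0, 0, 0]]
  ]
}}

```text
clock: 5.4
eef_pos: [567.5, 314.6, 133.2]
tcp_rot: [3.142, -0.0, 0.32]
contact_force: [1.2, -1.4, -0.3]
opening: -0.002
```

Emit:
{"op": "carry_out", "data": {
  "increments": [
    [[0.006, -0.012, 0, 0, 0, 0], [0.012, -0.024, 0, 0, 0, 0], [0.017, -0.035, 0, 0, 0, 0], [0.021, -0.043, 0, 0, 0, 0], [0.024, -0.048, 0, 0, 0, 0]]
  ]
}}

```text
clock: 5.82
eef_pos: [570.4, 335.8, 133.3]
tcp_rot: [-3.142, -0.0, 0.32]
contact_force: [-0.1, -0.6, -0.1]
opening: -0.002
```

Emit:
{"op": "carry_out", "data": {
  "increments": [
    [[0, 0, 0, 0, 0, 0], [0, 0, 0, 0, 0, 0], [0, 0, 0, 0, 0, 0]]
  ]
}}

```text
clock: 6.07
eef_pos: [570.3, 335.2, 133.3]
tcp_rot: [-3.141, -0.0, 0.32]
contact_force: [-0.1, 0.1, 0.4]
opening: -0.0
```

Run:
```python
from h import *
import cv2
s=sense();print(s["clock"],s["eef_pos"],s["contact_force"])
f=optics.grab_frame("scene");cv2.imwrite("pics/scene4.png",cv2.resize(cv2.cvtColor(f["img"],cv2.COLOR_RGB2BGR)[100:260,240:450],None,fx=3,fy=3))
```

```text
6.0667 [570.27846399 335.2463386  133.30583146] [-0.09063937  0.09560818  0.39656321]
```

View pics/scene4.png

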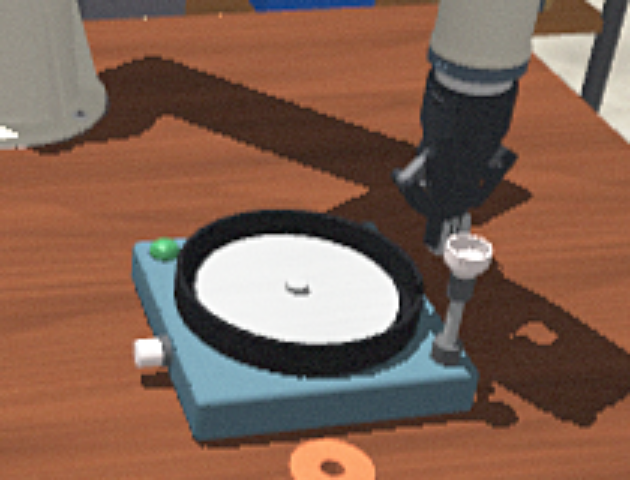

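The bar has swung behind the cup and is hidden by it. I'll back away, lift, and then check the bar.

Emit:
{"op": "carry_out", "data": {
  "increments": [
    [[0, 0.03, 0, 0, 0, 0], [0, 0.07, 0, 0, 0, 0], [0, 0.08, -0.05, 0, 0, 0], [0, 0.08, -0.14, 0, 0, 0], [0, 0.08, -0.22, 0, 0, 0]]
  ]
}}

```text
clock: 6.53
eef_pos: [580.5, 302.4, 221.7]
tcp_rot: [3.141, 0.002, 0.318]
contact_force: [1.0, 1.7, 0.3]
opening: 0.001
```

Emit:
{"op": "carry_out", "data": {
  "increments": [
    [[-0.06, 0.06, -0.06, 0, 0, 0], [-0.13, 0.13, -0.08, 0, 0, 0], [-0.2, 0.2, -0.08, 0, 0, 0], [-0.27, 0.27, -0.08, 0, 0, 0], [-0.34, 0.34, -0.08, 0, 0, 0]]
  ]
}}

```text
clock: 6.95
eef_pos: [492.9, 130.2, 253.5]
tcp_rot: [3.141, -0.001, 0.319]
contact_force: [1.2, -1.1, 0.6]
opening: 0.003
```

Run:
```python
from h import *
import cv2
s=sense();print(s["clock"],s["eef_pos"],s["contact_force"])
f,X=cloud("top")
cv2.imwrite("pics/top5.png",cv2.cvtColor(f["img"],cv2.COLOR_RGB2BGR))
for n in ["top","scene"]:
    f,X=cloud(n)
    b=box(X,[530,180,118],[645,400,145]); print(n,"bar",len(b)); print(np.round(b[np.argsort(b[:,0])][::max(1,len(b)//12)]))
    print([(np.round(d["point"]),d["confidence"]) for d in nets.tip_of("drip_end",n)])
cv2.imwrite("pics/scene5.png",cv2.cvtColor(f["img"],cv2.COLOR_RGB2BGR))
```

```text
6.95 [492.91744533 130.24822531 253.51255158] [ 1.22509693 -1.09549364  0.62249756]
top bar 0
[]
[]
scene bar 30
[[548. 365. 133.]
 [552. 363. 132.]
 [556. 364. 135.]
 [556. 367. 135.]
 [559. 358. 131.]
 [561. 365. 134.]
 [564. 361. 133.]
 [566. 363. 135.]
 [567. 357. 132.]
 [571. 358. 135.]
 [574. 360. 133.]
 [579. 355. 133.]
 [579. 349. 134.]
 [580. 358. 131.]
 [584. 353. 134.]]
[(array([550., 365., 131.]), 0.56)]
```

View pics/top5.png

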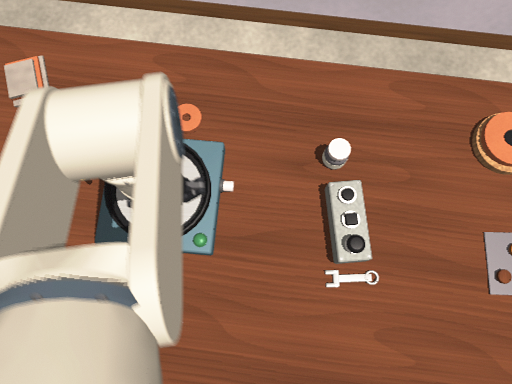

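View pics/scene5.png

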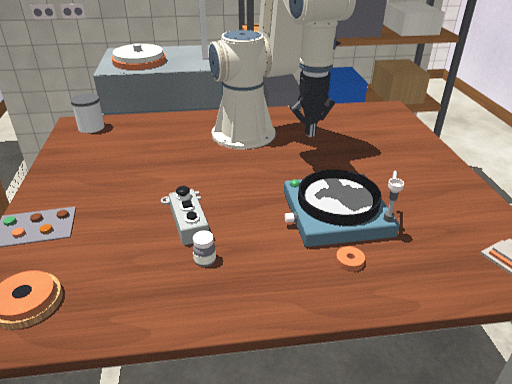

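The net and depth both put the bar end near (549,365), i.e. drip ≈ 1.2 rad, so it is clear of the pan. The top view still shows the stop button at (356,243), unchanged. Now I'll go over to it.

Emit:
{"op": "carry_out", "data": {
  "increments": [
    [[-0.03, 0.084, 0, 0, 0, 0], [-0.06, 0.168, 0, 0, 0, 0], [-0.09, 0.25, 0, 0, 0, 0], [-0.12, 0.334, 0, 0, 0, 0], [-0.15, 0.418, 0, 0, 0, 0]]
  ]
}}

```text
clock: 7.62
eef_pos: [490.3, -45.6, 253.3]
tcp_rot: [3.141, -0.001, 0.321]
contact_force: [1.1, 0.7, -0.1]
opening: -0.002
```

Emit:
{"op": "carry_out", "data": {
  "increments": [
    [[-0.03, 0.084, 0, 0, 0, 0], [-0.06, 0.168, 0, 0, 0, 0], [-0.09, 0.25, 0, 0, 0, 0], [-0.12, 0.334, 0, 0, 0, 0], [-0.15, 0.418, 0, 0, 0, 0]]
  ]
}}

```text
clock: 8.03
eef_pos: [485.9, -223.8, 253.2]
tcp_rot: [3.141, -0.0, 0.321]
contact_force: [0.7, -0.0, 0.5]
opening: 0.004
```

Emit:
{"op": "carry_out", "data": {
  "increments": [
    [[0, 0, 0, 0, 0, 0], [0, 0, 0, 0, 0, 0], [0, 0, 0, 0, 0, 0]]
  ]
}}

```text
clock: 8.28
eef_pos: [485.6, -221.8, 252.9]
tcp_rot: [-3.141, 0.0, 0.32]
contact_force: [-0.3, 0.1, -0.4]
opening: -0.003
```

Emit:
{"op": "carry_out", "data": {
  "increments": [
    [[0, 0.002, 0.07, 0, 0, 0], [0, 0.005, 0.14, 0, 0, 0], [0, 0.007, 0.2, 0, 0, 0], [0, 0.007, 0.25, 0, 0, 0], [0, 0.007, 0.28, 0, 0, 0]]
  ]
}}

```text
clock: 8.7
eef_pos: [485.6, -222.7, 139.0]
tcp_rot: [-3.139, 0.002, 0.322]
contact_force: [0.3, -0.7, 0.6]
opening: 0.004
```

Emit:
{"op": "carry_out", "data": {
  "increments": [
    [[0, 0, 0.015, 0, 0, 0], [0, 0, 0.03, 0, 0, 0], [0, 0, 0.04, 0, 0, 0], [0, 0, 0.04, 0, 0, 0], [0, 0, 0.04, 0, 0, 0]]
  ]
}}

```text
clock: 9.12
eef_pos: [486.5, -224.7, 125.8]
tcp_rot: [3.141, -0.001, 0.32]
contact_force: [0.5, -0.8, 0.3]
opening: -0.003
```

Run:
```python
from h import *
import cv2
s=sense();print(s["clock"],s["eef_pos"],s["contact_force"])
f=optics.grab_frame("scene");cv2.imwrite("pics/scene6.png",cv2.resize(cv2.cvtColor(f["img"],cv2.COLOR_RGB2BGR)[130:280,120:290],None,fx=4,fy=4))
```

```text
9.1167 [ 486.54354203 -224.67981938  125.80295511] [ 0.47980578 -0.81682141  0.28131355]
```

View pics/scene6.png

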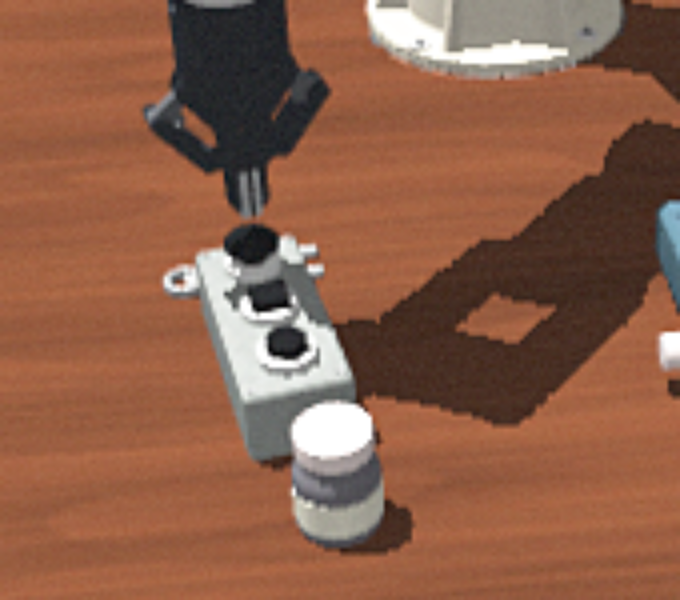

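The fingertips are centred over the mushroom head (250,240) with the other buttons well clear. I'll press slowly while watching the force.

Emit:
{"op": "carry_out", "data": {
  "increments": [
    [[0, 0, 0.012, 0, 0, 0], [0, 0, 0.024, 0, 0, 0], [0, 0, 0.036, 0, 0, 0], [0, 0, 0.045, 0, 0, 0], [0, 0, 0.045, 0, 0, 0]]
  ]
}}

```text
clock: 9.58
eef_pos: [485.7, -224.6, 106.4]
tcp_rot: [-3.141, 0.001, 0.32]
contact_force: [-0.9, 0.3, 0.7]
opening: -0.001
```

Emit:
{"op": "carry_out", "data": {
  "increments": [
    [[0, 0, 0.004, 0, 0, 0], [0, 0, 0.008, 0, 0, 0], [0, 0, 0.012, 0, 0, 0], [0, 0, 0.014, 0, 0, 0], [0, 0, 0.014, 0, 0, 0]]
  ]
}}

```text
clock: 10.0
eef_pos: [486.0, -224.8, 101.7]
tcp_rot: [-3.142, 0.0, 0.32]
contact_force: [-1.0, 0.4, 3.3]
opening: -0.0
```

Emit:
{"op": "carry_out", "data": {
  "increments": [
    [[0, 0, 0.002, 0, 0, 0], [0, 0, 0.004, 0, 0, 0], [0, 0, 0.006, 0, 0, 0], [0, 0, 0.006, 0, 0, 0], [0, 0, 0.006, 0, 0, 0]]
  ]
}}

```text
clock: 10.42
eef_pos: [486.1, -224.8, 99.3]
tcp_rot: [-3.142, 0.0, 0.32]
contact_force: [-1.8, 0.7, 4.9]
opening: 0.002
```

Emit:
{"op": "carry_out", "data": {
  "increments": [
    [[0, 0, 0.002, 0, 0, 0], [0, 0, 0.003, 0, 0, 0], [0, 0, 0.004, 0, 0, 0], [0, 0, 0.004, 0, 0, 0], [0, 0, 0.004, 0, 0, 0]]
  ]
}}

```text
clock: 10.83
eef_pos: [486.2, -224.8, 98.5]
tcp_rot: [3.141, -0.0, 0.32]
contact_force: [-5.8, 1.1, 14.9]
opening: -0.003
```

The force jumped from 5 to 15 N, so the button is at its bottom stop. I'll let it up and withdraw.

Emit:
{"op": "carry_out", "data": {
  "increments": [
    [[0, 0, -0.01, 0, 0, 0], [0, 0, -0.03, 0, 0, 0], [0, 0, -0.06, 0, 0, 0], [0, 0, -0.1, 0, 0, 0], [0, 0, -0.16, 0, 0, 0]]
  ]
}}

```text
clock: 11.25
eef_pos: [485.3, -224.3, 161.1]
tcp_rot: [-3.14, 0.002, 0.32]
contact_force: [0.8, -0.6, -0.5]
opening: -0.001
```

Emit:
{"op": "carry_out", "data": {
  "increments": [
    [[0, 0, -0.08, 0, 0, 0], [0, 0, -0.16, 0, 0, 0], [-0.06, 0.06, -0.22, 0, 0, 0], [-0.13, 0.13, -0.22, 0, 0, 0], [-0.2, 0.2, -0.22, 0, 0, 0]]
  ]
}}

```text
clock: 11.67
eef_pos: [436.1, -327.2, 252.1]
tcp_rot: [3.138, -0.003, 0.322]
contact_force: [0.5, -0.9, -0.1]
opening: 0.002
```

Emit:
{"op": "carry_out", "data": {
  "increments": [
    [[-0.07, 0.07, 0, 0, 0, 0], [-0.14, 0.14, 0, 0, 0, 0], [-0.14, 0.14, 0, 0, 0, 0], [-0.14, 0.14, 0, 0, 0, 0], [-0.14, 0.14, 0, 0, 0, 0]]
  ]
}}

```text
clock: 12.08
eef_pos: [399.7, -396.4, 249.6]
tcp_rot: [-3.141, -0.0, 0.319]
contact_force: [-0.2, -0.5, 0.4]
opening: -0.0
```

Run:
```python
from h import *
import cv2
s=sense();print(s["clock"],s["eef_pos"],s["contact_force"])
for n in ["top","scene"]:
    f,X=cloud(n)
    cv2.imwrite(f"pics/{n}7.png",cv2.cvtColor(f["img"],cv2.COLOR_RGB2BGR))
    s=box(X,[430,-300,78],[640,-150,100]);print("stop",len(s),np.percentile(s[:,2],[50,90]))
    for t in ["drip_end","stop_top","start_top","lamp_top","stone","wrench","jar","wheel"]:
        print(t,[(np.round(d["point"],0),round(d["confidence"],2)) for d in nets.tip_of(t,n)][:2])
```

```text
12.0833 [ 399.68739654 -396.4436917   249.57175348] [-0.23734867 -0.49762573  0.41774435]
stop 262 [83.3226099  86.07438544]
drip_end [(array([548., 366., 129.]), 0.83)]
stop_top [(array([ 486., -225.,   92.]), 0.51), (array([554., 214.,  66.]), 0.47)]
start_top [(array([453., 108.,  50.]), 0.49), (array([ 593., -197.,   71.]), 0.44)]
lamp_top [(array([ 540., -214.,   73.]), 0.64)]
stone [(array([451., 106.,  51.]), 0.65), (array([654., 324., 127.]), 0.36)]
wrench [(array([ 422., -239.,    5.]), 0.76), (array([ 593., -195.,   73.]), 0.73)]
jar [(array([ 690., -179.,   -0.]), 0.82), (array([ 594., -199.,   72.]), 0.36)]
wheel [(array([747., 190.,  -0.]), 0.65)]
stop 87 [82.77911309 85.29110521]
drip_end [(array([549., 366., 132.]), 0.78)]
stop_top [(array([ 484., -227.,   82.]), 0.4), (array([553., 209.,   4.]), 0.36)]
start_top [(array([ 591., -205.,   74.]), 0.62)]
lamp_top [(array([ 543., -212.,   73.]), 0.64)]
stone [(array([459., 104.,  51.]), 0.43), (array([546., 367., 134.]), 0.29)]
wrench [(array([ 416., -242.,    0.]), 0.38), (array([ 482., -228.,   83.]), 0.21)]
jar [(array([ 691., -173.,   -0.]), 0.87)]
wheel [(array([742., 190.,   2.]), 0.71), (array([651., 316., 132.]), 0.24)]
```

View pics/top7.png

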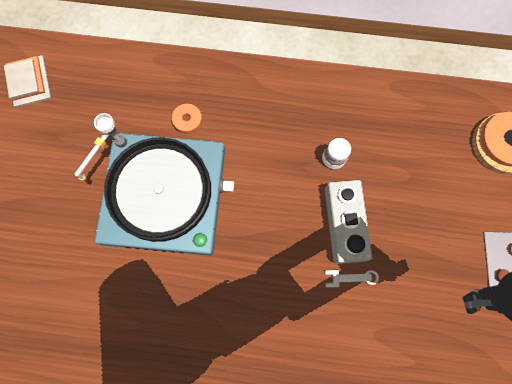

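The top view shows the bar from (105,125) to (80,178), well clear of the pan. The buttons are up, the loose things are where they were, and the gripper is away at (490,300), high above the table.

```bash
python3 -c "
from rig import r
print(r.sign_off())"
```

```text
the job is handed in; nothing more can be done
None
```

I pushed the drip arm clear of the pan, then pressed the stop button fully down, let it back up and withdrew. I handed the job in at about 12 s of the 51 s allowed; no verdict is reported.

- **Drip arm:** I pushed it with the closed fingertips at bar height, with forces under about 2 N. Its outer end now measures (549, 366, 130) mm, which is about 1.2 rad and past the 0.95 rad at which it clears the pan. It hadn't moved between the check after the push and the final one.
- **Stop button:** the force rose through 5 N to 15 N, so the button reached its bottom stop. Afterwards the depth image shows its top back at about 85 mm.
- **Everything else:** the start and lamp buttons were not touched. Stone, wrench, jar and wheel read within about 4 mm of their first positions, which is the measuring noise. The tips stayed about 40 mm above the lap disc throughout.

One reading disagreed: the top camera network put the stop button's top at z = 92 mm (89 mm before the press), but both depth images and the scene camera network agree it is up at 82–86 mm. The networks also gave some low-confidence false matches, which I ignored after comparing them with the pictures.

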